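# Fish a dropped shorting link out of a power module

### The arm

A 6-joint arm with a two-finger parallel gripper is mounted at the origin on the work surface. World frame = base frame: x ahead of the robot, y to its left, z up, the work surface at z = 0. Lengths are in m, angles in rad, forces in N, time in s.
With the tool pointing down it reaches from about 0.325 to 0.775 m from the base axis. Payload 5.5 kg.
Tool frame: the origin (TCP) lies midway between the tips of the shut fingers; the grasp point (between the pads) lies 19 mm behind it; x points along the fingers, y is the direction in which the jaws open and shut, and the axes are right-handed (so a half turn about x gives the same grasp; the last joint's range is limited). The gripper opens to 88 mm and grips with 3 to 60 N. Pads are 20 mm wide; open, the fingers measure 115 mm over their backs; the gripper's body (75 mm by 178 mm) begins 61 mm behind the grasp point.
Start: joints at [1.145, 0.091, 1.231, -0, 1.82, -0.057], TCP at [0.216, 0.56, 0.223] pointing down, gripper open.
Joint ranges: [-2.87, 2.87], [-0.86, 2.18], [0.17, 2.46], [-1.51, 4.65], [0.06, 2.69], [-2.65, 2.65]. Speed limits (rad/s): [2.57, 2.57, 3.01, 3.14, 3.14, 3.14].

### API

Orientations are given as a 3x3 rotation matrix whose columns are the frame's x, y, z axes.
In Python, from rig import get_state, camera, calibration, job_done gives the robot as it stands. The module is installed in compiled form; this text tells all that it offers.
- The arm moves only by the tool move_arm, never from a script. Its argument "targets" is a list of rows, each a list of 3 entries, a list of its own where there are three numbers: the shift along the tool's x, y, z normalised to -1 to 1, where 1 is 0.5 m, then the turn about the tool's x normalised to -1 to 1, where 1 is 90 degrees, then the opening in per cent of the stroke, from 0 (shut) to 100 (fully open). In form: [[[x, y, z], yaw, fingers], ...]. A call has 1 to 20 rows; each row is the pose to reach, as a shift and turn from the pose commanded when the call began, along the tool's axes at that moment; what a row does not reach only later rows make up. A row lasts 1/8 s, in which the tool goes at most 62.5 mm and 10.7 degrees, less where a joint would pass 70% of its speed; a pose out of reach is approached as far as the arm can. A call with a number of a shift or a turn outside -1 to 1 is refused whole. A call with a gripper value outside its range is refused whole. The fingers move at their own pace and stop on an object; "newtons" is the grip in N (left out, the last holds). Time passes only in rows, so rows that repeat a pose let the fingers close. It gives the time, the measured TCP pose, the force and the opening at its end, in the units of the state.
- get_state(): the state, without advancing time (a new reading comes with each control period).
- camera(name): name is "scene" or "top" or "wrist"; returns (picture, depth): 420x560x3 uint8, red, green, blue; 420x560 float32, m along the optical axis (not along the pixel's ray), 0 where there is no reading.
- calibration(name): a dict with "intrinsics" (3x3 intrinsics, pixels), "k1" (the pictures are not rectified: a ray, as slopes to the right and down, at radius r is drawn at 1 + k1 r^2 times it, then the intrinsics apply), "R" (3x3) and "t" (3): a world point X has camera coordinates R X + t. Camera axes: x right, y down, z forward; pixel columns grow to the right and rows downward; lengths in m; the calibration is good to about 2 mm. A picture is of the moment at which its call begins: read the wrist's pose just before it. calibration takes no time and is no camera call; for the wrist camera it gives the pose at the moment of the call.
- job_done(): hands the job in, once; it reports no verdict.
The state is a dict: "t": time; "joint_positions": joint angles; "dq": joint speeds; "tau": joint torques, N m; "tcp_pos": TCP position; "tool_rot": TCP orientation; "contact_force": force on the tool from outside, world axes, zero at the start; "ft_torque": the same for the moment, N m; "opening": finger opening in m.
Only numpy, scipy, OpenCV 4.12 (cv2) and the standard library are available. Lean on these libraries where they do the work, as an engineer would, in place of code of your own. Each camera call takes 0.05 s, during which the arm holds its last target.

### The job

A brass shorting link has dropped into the narrow gap of the power module and is caught by a sprung earthing finger. Take the hooked pick from the tool stand, reach its hook down behind the link and draw the link along the gap and out of the open end, so that it lies flat on the mat just in front of the mouth; feel gently for the board, never lean hard on it or on the gap's sides, and touch module and link with the pick only. Then put the pick back upright in its slot in the stand, and leave the other things on the bench where they are.

Things in the scene. Friction and masses are not known exactly. Their poses are not given: they have to be found in the camera images.
- module: Power module, fixed: green circuit board 142 x 150 x 3 mm lying on the bench, on it a finned aluminium heat sink (+y) and a steel shield can (-y), each 120 mm long, tops 30 mm above the bench. Between them a straight gap 14 mm wide, its floor the board (3 mm above the bench). Origin: on the bench, mid gap, at its open mouth = the board's front edge; x points into the gap, z up.
- gap_end (a point): Far end of the gap, on the board, mid gap, 124 mm in from the mouth: a black terminal block 12 mm high closes it there. The gap is open above and at the mouth. Across the module the heat sink reaches 50 mm to the +y side of the gap's middle, the can 57 mm and small capacitors 77 mm to the -y side. In front of the mouth is bare mat, level with the bench (z = 0).
- finger_mid (a point): Foot of the copper sprung earthing finger, on the can's side wall of the gap, 56 mm in from the mouth, 5 mm above the board. The finger is 9 mm high, about 25 mm long, bowed into the gap, and presses the link against the heat sink with about 5 N, so it drags. When the link is gone it bows out 7.6 mm, leaving 6.4 mm; it yields to 3 to 5 N.
- link_mid (a point): Centre of the shorting link: a plain flat brass strip 32 mm long (its x), 9 mm wide, 5 mm thick, about 12 g, with two small dark holes. It lies flat on the floor of the gap, lengthwise, held by the sprung finger against the heat sink's side.
- link: The shorting link; origin at the centre of its underside, x along it, z up.
- pick_grip (a point): Middle of the pick's black handle, a block 16 mm (x) by 22 mm (y), 74 mm high; z up along it. Below it a round collar 26 mm wide, 6 mm thick, its underside 43 mm below this point. Under that, on the same axis, a steel shank (7 mm thick for 35 mm, then 4 mm) ends in a foot bent square towards the pick's -x: 4 mm thick, its tip 9 mm from the shank's axis.
- pick: The whole hooked pick, about 70 g; origin on its axis at the collar's underside, axes as pick_grip. Its shank is telescopic and stiff (slides only above 90 N). How far it is drawn out differs each time and is not measured: the underside of the foot is 123 to 143 mm below pick_grip.
- stand_seat (a point): Where the middle of the handle is when the pick is home in the stand, 153 mm above the bench. The pick hangs by its collar in a U slot 12 mm wide, open to the stand's -x side; the slot's closed end is 6 mm behind the shank's axis. The foot points to the open side.
- stand: Tool stand, fixed; origin on the bench under stand_seat. Grey shelf 50 mm (x) by 150 mm (y), 10 mm thick, top 110 mm above the bench, on end panels and a 70 x 150 mm foot plate. Two other drivers (round handles 16 mm wide, 45 mm high) are fixed in the shelf 50 mm to either side (y) of the pick.
- spool: White solder spool standing on the bench, 54 mm wide, 40 mm high; leave it alone. Origin at its underside.
- flux: Small jar, 44 mm wide, 70 mm high; leave it alone. Origin at its underside.
- meter: Black pocket meter lying on the bench, 100 x 60 x 28 mm; leave it alone. Origin at its underside.
Things that resemble listed ones, but are neither listed nor needed, are in the scene too. What is meant by the module is not red, and is the smaller of those in its own colour.

How it is judged:
By the outcome, as a careful person would: the job done as asked, in the order asked, and still so for the second after the job is handed in, with the robot touching nothing.
It also fails if it takes over 66 s, if anything falls off the work surface, if the arm or the gripper's body presses on something with over 40 N, if the wrist force passes 120 N, or if a joint passes its speed limit or range.

## Working session

There is one attempt and no reset: what is moved stays moved. The work goes in short steps, Python scripts to look and compute and a tool call to move; the robot and the scene stay as the last step left them, time stands still between calls to the robot, and variables do not carry over. Pictures are saved under pics/ and viewed, and the job is handed in when it is done.

Besides the shell and the picture viewer there is one more tool, called after ">>>" as a command line: name --argument value ..., lists and objects as JSON in quotes. move_arm: Moves the arm, as the interface text tells. Scaled input: -1 to 1 covers 0.5 m each way for a shift and 90 degrees each way for a turn. Its arguments: {"type":"object","properties":{"targets":{"type":"array","items":{"type":"array"}},"newtons":{"type":"number"}},"required":["targets"]}

```bash
ls; mkdir -p pics; python3 - <<'E'
from rig import *
import cv2,numpy as np
s=get_state();print({k:np.round(v,3).tolist() for k,v in s.items()})
for n in ["scene","top","wrist"]:
    c=calibration(n);p,d=camera(n)
    np.savez("pics/%s0.npz"%n,p=p,d=d,R=c["R"],t=c["t"],K=c["intrinsics"],k1=c["k1"])
    print(n,np.round(c["intrinsics"],1).tolist(),c["k1"],np.round(c["R"],3).tolist(),np.round(c["t"],3))
    cv2.imwrite("pics/%s0.png"%n,p[:,:,::-1])
E
```

```text
pics
{'t': 0.0, 'joint_positions': [1.145, 0.092, 1.232, -0.0, 1.82, -0.057], 'dq': [0.001, -0.0, 0.001, -0.001, -0.0, -0.0], 'tau': [-0.001, -44.645, -40.644, 0.07, 0.029, -0.0], 'tcp_pos': [0.216, 0.559, 0.222], 'tool_rot': [[-0.001, 0.36, 0.933], [-0.002, 0.933, -0.36], [-1.0, -0.002, -0.0]], 'contact_force': [-0.359, -0.694, -0.813], 'ft_torque': [-0.025, -0.039, -0.016], 'opening': 0.088}
scene [[386.8, 0.0, 275.1], [0.0, 386.8, 213.0], [0.0, 0.0, 1.0]] 0.001836742860741695 [[-0.869, 0.495, -0.006], [0.327, 0.564, -0.758], [-0.372, -0.661, -0.652]] [ 0.394 -0.054  1.205]
top [[478.2, 0.0, 279.6], [0.0, 478.2, 205.6], [0.0, 0.0, 1.0]] -0.14973744093315272 [[0.028, -0.999, 0.024], [-0.993, -0.03, -0.111], [0.112, -0.021, -0.994]] [-0.011  0.449  1.275]
wrist [[345.9, 0.0, 280.8], [0.0, 345.9, 207.5], [0.0, 0.0, 1.0]] -0.026342691834891418 [[0.36, 0.933, -0.002], [0.903, -0.348, 0.253], [0.235, -0.093, -0.968]] [-0.6   -0.029  0.389]
```

View pics/scene0.png

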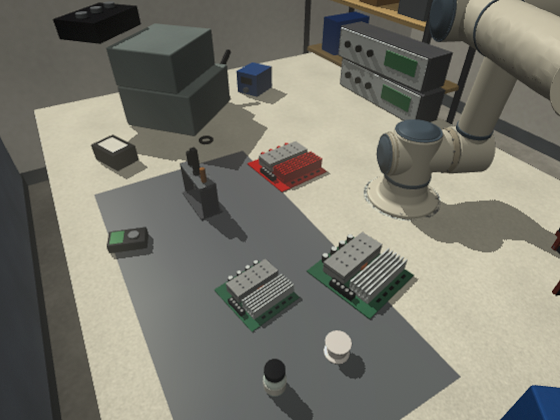

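View pics/top0.png

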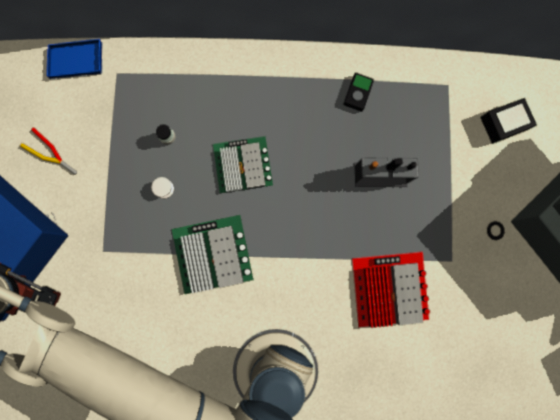

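View pics/wrist0.png

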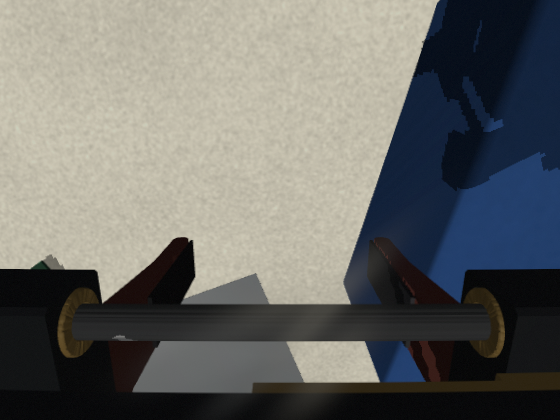

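```bash
cat > h.py <<'E'
import numpy as np,cv2
def load(f):
    return dict(np.load(f))
def ray(c,uv):
    """world origin, direction(s)"""
    uv=np.atleast_2d(np.asarray(uv,float)); K=c["K"]
    d=(uv-[K[0,2],K[1,2]])/[K[0,0],K[1,1]]
    x=d.copy()
    for _ in range(20): x=d/(1+float(c["k1"])*(x**2).sum(1,keepdims=True))
    D=np.c_[x,np.ones(len(x))]
    return -c["R"].T@c["t"], D@c["R"]
def plane(c,uv,z):
    o,D=ray(c,uv); s=(z-o[2])/D[:,2]; return o+D*s[:,None]
def proj(c,X):
    X=np.atleast_2d(X)@c["R"].T+c["t"]; x=X[:,:2]/X[:,2:]
    x=x*(1+float(c["k1"])*(x**2).sum(1,keepdims=True))
    return x*[c["K"][0,0],c["K"][1,1]]+[c["K"][0,2],c["K"][1,2]]
def pts(c):
    d=c["d"];v,u=np.mgrid[:d.shape[0],:d.shape[1]]
    o,D=ray(c,np.c_[u.ravel(),v.ravel()])
    P=o+D*d.reshape(-1,1); return P.reshape(d.shape+(3,))
def snap(n,tag):
    from rig import camera,calibration
    c=calibration(n);p,d=camera(n)
    np.savez(f"pics/{tag}.npz",p=p,d=d,R=c["R"],t=c["t"],K=c["intrinsics"],k1=c["k1"])
    return load(f"pics/{tag}.npz")
def crop(c,u0,v0,u1,v1,s,f):
    im=cv2.resize(c["p"][v0:v1,u0:u1,::-1],None,fx=s,fy=s,interpolation=cv2.INTER_CUBIC)
    cv2.imwrite(f,im)
def tri(c1,uv1,c2,uv2):
    o1,D1=ray(c1,uv1);o2,D2=ray(c2,uv2);A=[];b=[]
    M=np.zeros((3,3));r=np.zeros(3)
    for o,D in((o1,D1[0]),(o2,D2[0])):
        D=D/np.linalg.norm(D);P=np.eye(3)-np.outer(D,D);M+=P;r+=P@o
    return np.linalg.solve(M,r)
E
python3 - <<'E'
from h import *
t=load("pics/top0.npz");s=load("pics/scene0.npz")
crop(t,195,120,295,210,6,"pics/mod_top.png"); crop(t,345,135,435,205,8,"pics/st_top.png")
crop(s,160,140,240,220,7,"pics/st_sc.png"); crop(s,205,250,310,335,7,"pics/mod_sc.png")
P=pts(t)
for uv in [(242,165),(229,170),(254,165),(212,255),(390,290),(375,165),(396,163),(412,165),(162,187),(165,133),(358,92)]: print(uv,P[uv[1],uv[0]].round(3))
E
```

```text
(242, 165) [0.562 0.109 0.006]
(229, 170) [0.542 0.143 0.03 ]
(254, 165) [0.559 0.075 0.028]
(212, 255) [0.31  0.178 0.039]
(390, 290) [ 0.227 -0.309  0.005]
(375, 165) [ 0.543 -0.23   0.159]
(396, 163) [ 0.544 -0.275  0.19 ]
(412, 165) [ 0.548 -0.327  0.152]
(162, 187) [0.489 0.323 0.035]
(165, 133) [0.63  0.316 0.073]
(358, 92) [ 0.777 -0.21   0.034]
```

View pics/mod_top.png

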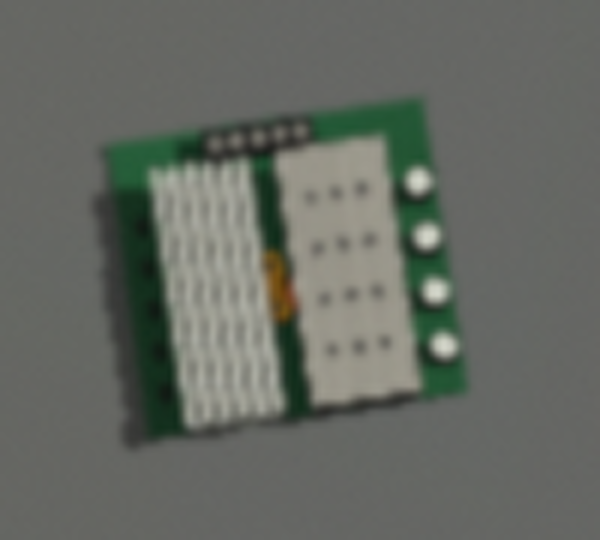

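View pics/st_top.png

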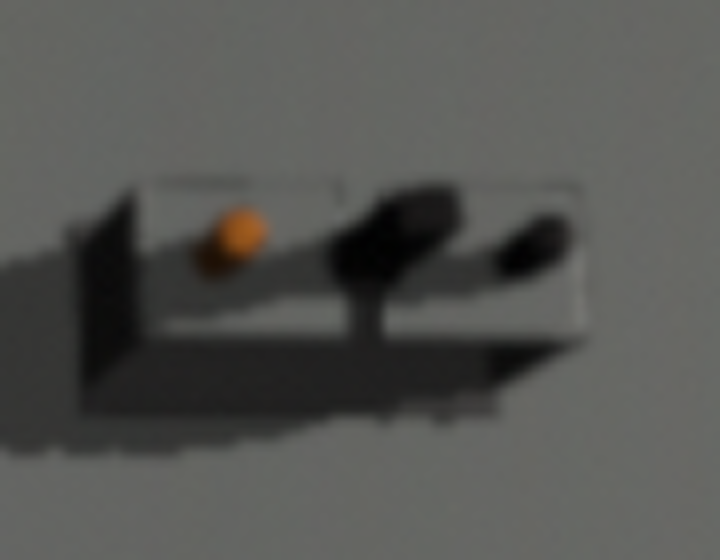

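View pics/st_sc.png

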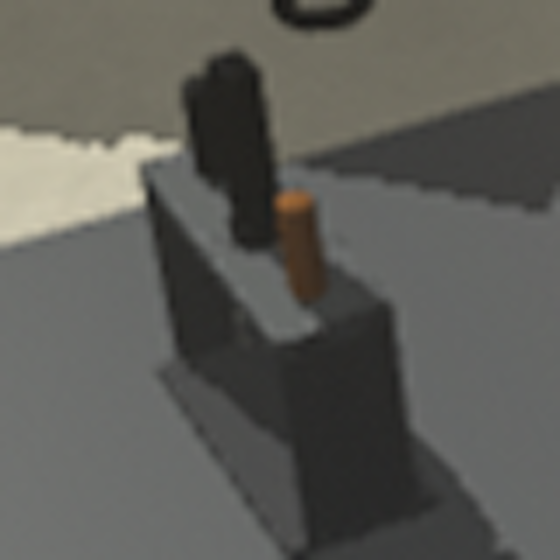

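View pics/mod_sc.png

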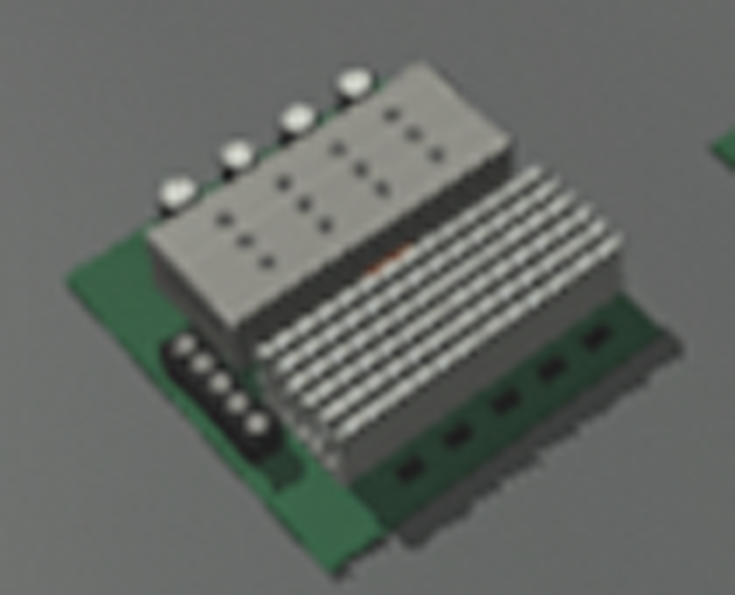

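```bash
python3 - <<'E'
from h import *
t=load("pics/top0.npz");w=load("pics/wrist0.npz")
C=plane(t,[(212.5,144.2),(265,136.3),(272.5,185.5),(219.2,193.3)],0.003);print(C.round(4))
d=C[0]-C[3];print(np.degrees(np.arctan2(d[1],d[0])),np.linalg.norm(d));d=C[1]-C[2];print(np.degrees(np.arctan2(d[1],d[0])),np.linalg.norm(d))
P=pts(t); 
cam=-w["R"].T@w["t"];print("cam",cam)
from rig import get_state
s=get_state();print("cam in tool",s["tool_rot"].T@(cam-s["tcp_pos"]), "axes",(s["tool_rot"].T@w["R"].T).round(3))
# stand shelf top
m=abs(P[...,2]-0.11)<0.003; m[:130]=0;m[210:]=0;m[:,:345]=0;m[:,435:]=0
q=P[m][:,:2].astype(np.float32);print(m.sum(),cv2.minAreaRect(q),q.mean(0),q.min(0),q.max(0))
E
```

```text
[[0.6196 0.1948 0.003 ]
 [0.6469 0.0479 0.003 ]
 [0.5073 0.0226 0.003 ]
 [0.4809 0.1697 0.003 ]]
10.258960115665863 0.1409518382190337
10.273820437389675 0.1418973937312298
cam [0.15084653 0.58608847 0.38299925]
cam in tool [-0.16121597  0.00104472 -0.07056588] axes [[ 0.    -0.253  0.968]
 [ 1.     0.    -0.   ]
 [-0.     0.968  0.253]]
589 ((0.5493237376213074, -0.2811293601989746), (0.050672490149736404, 0.14943251013755798), 0.9859275817871094) [ 0.5468572  -0.27469262] [ 0.5227461  -0.35616562] [ 0.57387185 -0.20640816]
```

>>> move_arm --targets '[[[0.04,-0.666,0.8],-0.349,100],[[0.04,-0.666,0.8],-0.349,100],[[0.04,-0.666,0.8],-0.349,100],[[0.04,-0.666,0.8],-0.349,100],[[0.04,-0.666,0.8],-0.349,100],[[0.04,-0.666,0.8],-0.349,100],[[0.04,-0.666,0.8],-0.349,100],[[0.04,-0.666,0.8],-0.349,100],[[0.04,-0.666,0.8],-0.349,100],[[0.04,-0.666,0.8],-0.349,100],[[0.04,-0.666,0.8],-0.349,100]]'

```text
t: 1.52
tcp_pos: [0.469, 0.1055, 0.2026]
tool_rot: [[-0.0, -0.179, 0.984], [0.0, 0.984, 0.179], [-1.0, 0.001, -0.0]]
contact_force: [-0.4, -0.0, 0.7]
opening: 0.0876
```

```bash
python3 - <<'E'
from h import *
from rig import get_state
s=get_state();print(s["t"],s["tcp_pos"].round(4),s["tool_rot"].round(3).tolist(),s["dq"].round(3))
c=snap("wrist","w1");cv2.imwrite("pics/w1.png",c["p"][:,:,::-1])
c=snap("top","t1");crop(c,195,120,295,210,6,"pics/t1.png")
E
```

```text
1.525 [0.469  0.1055 0.2026] [[-0.0, -0.179, 0.984], [0.0, 0.984, 0.179], [-1.0, 0.001, -0.0]] [ 0.02  -0.007  0.001 -0.001 -0.002 -0.004]
```

View pics/w1.png

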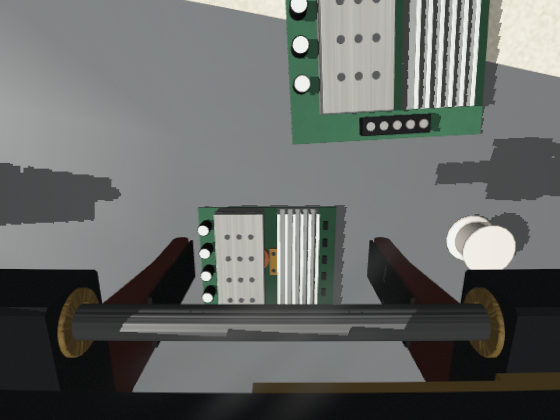

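>>> move_arm --targets '[[[0.1,0,0.24],0,100],[[0.1,0,0.24],0,100],[[0.1,0,0.24],0,100],[[0.1,0,0.24],0,100]]'

```text
t: 2.12
tcp_pos: [0.5869, 0.1273, 0.1525]
tool_rot: [[-0.001, -0.18, 0.984], [-0.0, 0.984, 0.18], [-1.0, 0.0, -0.001]]
contact_force: [-0.4, 0.2, 0.2]
opening: 0.0876
```

```bash
python3 - <<'E'
from h import *
from rig import get_state
s=get_state();print(s["t"],s["tcp_pos"].round(4),s["dq"].round(3))
c=snap("wrist","w2");crop(c,130,60,400,300,3,"pics/w2.png");crop(c,230,80,320,260,4,"pics/w2b.png")
E
```

```text
2.125 [0.5869 0.1273 0.1525] [-0.006 -0.067 -0.002  0.001  0.003 -0.002]
```

View pics/w2.png

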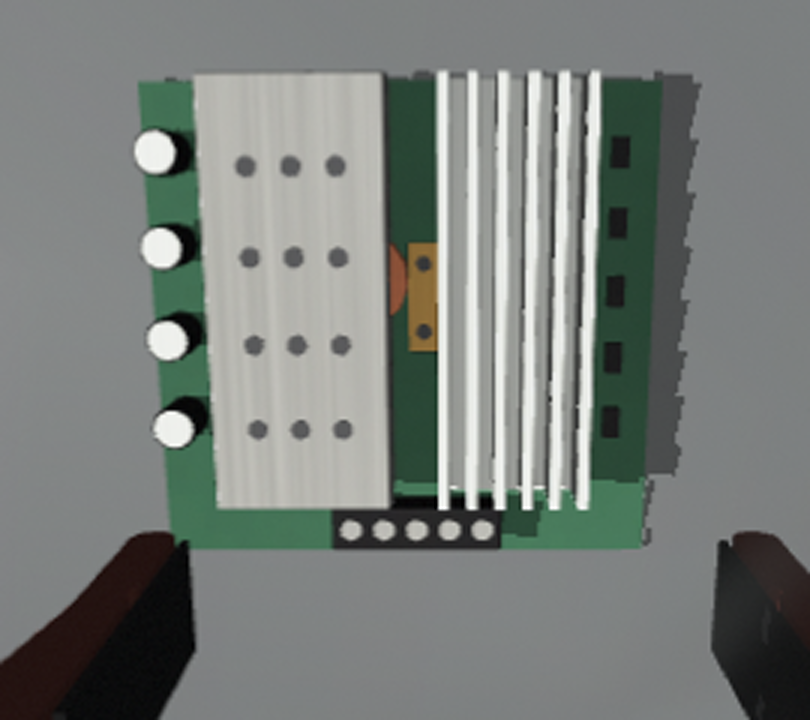

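```bash
python3 - <<'E'
from h import *
c=load("pics/w2.npz")
f=lambda l:(np.array(l,float)+.5)/3-.5+[130,60]
def show(n,l,z):
    q=plane(c,f(l),z);print(n,q.round(4).tolist());return q
b=show("front board",[(140,82),(662,80)],.003)
bb=show("rear board",[(176,549),(642,549)],.003)
a=show("can gap edge",[(385,74),(392,507)],.03)
h=show("hs gap edge",[(437,74),(440,507)],.03)
L=show("link near/far",[(408,243),(408,351),(422,264),(424,331)],.008)
d=a[1]-a[0]+h[1]-h[0];yaw=np.arctan2(d[1],d[0]);print("yaw",np.degrees(yaw),[np.degrees(np.arctan2(*(v[::-1])[-2:])) for v in (a[1]-a[0],h[1]-h[0])])
for k in (0,1):
  v=bb[k]-b[k];print(np.degrees(np.arctan2(v[1],v[0])),np.linalg.norm(v))
v=b[1]-b[0];print(np.degrees(np.arctan2(-v[0],v[1])),np.linalg.norm(v))
P=pts(c);
for uv in f([(300,300),(455,300),(424,300),(410,200),(420,420),(300,30)]).astype(int): print(uv,P[uv[1],uv[0]].round(4))
E
```

```text
front board [[0.5089, 0.024, 0.003], [0.4816, 0.1703, 0.003]]
rear board [[0.6477, 0.0505, 0.003], [0.6209, 0.1965, 0.003]]
can gap edge [[0.4964, 0.0946, 0.03], [0.6124, 0.1159, 0.03]]
hs gap edge [[0.494, 0.1078, 0.03], [0.6099, 0.1295, 0.03]]
link near/far [[0.5395, 0.1071, 0.008], [0.5708, 0.1125, 0.008], [0.5447, 0.1122, 0.008], [0.564, 0.1161, 0.008]]
yaw 10.513517704550353 [np.float64(10.442354691317448), np.float64(10.584687465398464)]
10.80432344327244 0.14134607325788406
10.635500827103924 0.1417141742815559
10.544336795949077 0.14888373446934344
[229 159] [0.558  0.0807 0.0298]
[281 159] [0.5525 0.1231 0.0104]
[271 159] [0.5546 0.1144 0.0063]
[266 126] [0.5274 0.1051 0.0018]
[269 199] [0.5918 0.119  0.002 ]
[229  69] [0.4863 0.0659 0.0005]
```

>>> move_arm --targets '[[[-0.234,-0.1,0],0.1,100],[[-0.234,-0.3,0],0.2,100],[[-0.234,-0.936,-0.246],1,100],[[-0.234,-0.936,-0.246],1,100],[[-0.234,-0.936,-0.246],1,100],[[-0.234,-0.936,-0.246],1,100],[[-0.234,-0.936,-0.246],1,100],[[-0.234,-0.936,-0.246],1,100],[[-0.234,-0.936,-0.246],1,100],[[-0.234,-0.936,-0.246],1,100],[[-0.234,-0.936,-0.246],1,100],[[-0.234,-0.936,-0.246],1,100]]'

```text
t: 3.68
tcp_pos: [0.5502, -0.3544, 0.271]
tool_rot: [[0.002, 0.983, 0.181], [-0.001, 0.181, -0.983], [-1.0, 0.001, 0.001]]
contact_force: [-0.6, 0.2, 0.4]
opening: 0.0878
```

```bash
python3 - <<'E'
from h import *
from rig import get_state
s=get_state();print(s["t"],s["tcp_pos"].round(4),s["tool_rot"].round(3).tolist(),s["dq"].round(3))
c=snap("wrist","w3");cv2.imwrite("pics/w3.png",c["p"][:,:,::-1])
E
```

```text
3.675 [ 0.5502 -0.3544  0.271 ] [[0.002, 0.983, 0.181], [-0.001, 0.181, -0.983], [-1.0, 0.001, 0.001]] [ 0.001  0.012 -0.001 -0.002 -0.003  0.005]
```

View pics/w3.png

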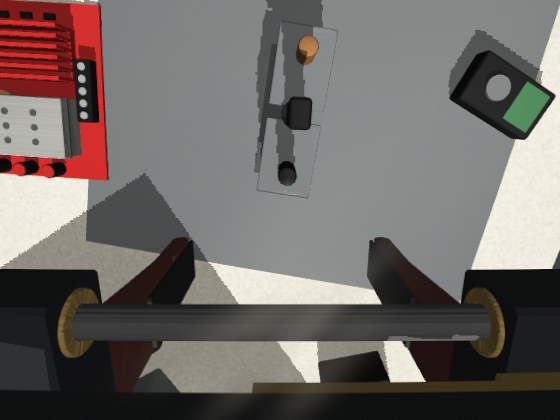

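```bash
python3 - <<'E'
from h import *
c=load("pics/w3.npz"); crop(c,240,10,350,205,3,"pics/w3b.png")
P=pts(c);Z=P[...,2]
reg=np.zeros(Z.shape,bool);reg[10:210,240:350]=1
for lo,hi in((.107,.113),(.186,.195)):
    m=reg&(Z>lo)&(Z<hi);q=P[m][:,:2].astype(np.float32)
    print(m.sum(),P[m].mean(0).round(4),cv2.minAreaRect(q))
    ys,xs=np.where(m); print(cv2.minAreaRect(np.c_[xs,ys].astype(np.float32)))
E
```

```text
7526 [ 0.5482 -0.276   0.1093] ((0.5483264327049255, -0.2798522710800171), (0.050253793597221375, 0.15086081624031067), 1.5556883811950684)
((294.79730224609375, 109.21622467041016), (58.526039123535156, 172.4545440673828), 9.462322235107422)
741 [ 0.5484 -0.28    0.1888] ((0.5485821962356567, -0.27982112765312195), (0.01579933427274227, 0.021953357383608818), 10.435826301574707)
((299.5, 112.5), (33.0, 23.0), 90.0)
```

View pics/w3b.png

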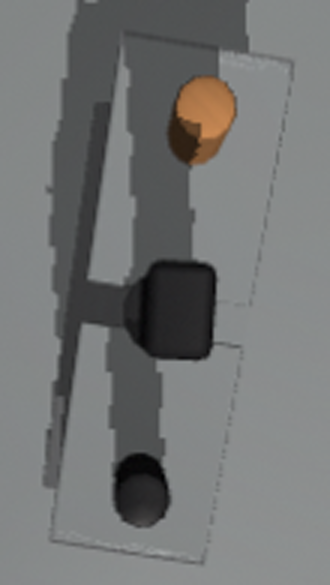

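```bash
python3 - <<'E'
from h import *
c=load("pics/w3.npz");P=pts(c);Z=P[...,2]
crop(c,275,85,325,140,10,"pics/w3c.png")
reg=np.zeros(Z.shape,bool);reg[80:140,270:330]=1
m=(reg&(Z>.183)).astype(np.uint8)
for r in range(92,134): 
    x=np.where(m[r])[0]; 
    if len(x):print(r,x.min(),x.max(),end=' | ')
E
```

```text
96 293 296 | 97 290 308 | 98 290 310 | 99 289 310 | 100 289 311 | 101 289 311 | 102 289 311 | 103 289 311 | 104 288 311 | 105 288 311 | 106 288 311 | 107 288 311 | 108 288 311 | 109 288 323 | 110 288 311 | 111 288 311 | 112 288 311 | 113 288 311 | 114 288 310 | 115 288 310 | 116 288 310 | 117 288 310 | 118 288 310 | 119 288 310 | 120 288 310 | 121 288 310 | 122 281 310 | 123 282 310 | 124 287 310 | 125 288 327 | 126 288 324 | 127 288 309 | 128 290 308 | 129 292 307 |
```

View pics/w3c.png

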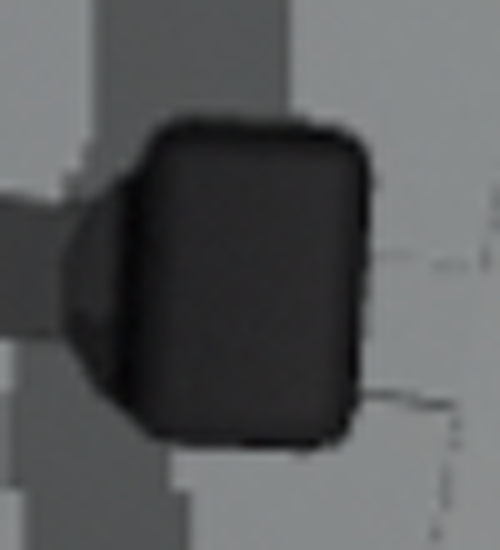

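>>> move_arm --targets '[[[0,0.024,-0.147],0.027,100],[[0,0.024,-0.147],0.027,100],[[0.1,0.024,-0.147],0.027,70],[[0.18,0.024,-0.147],0.027,70],[[0.25,0.024,-0.147],0.027,70],[[0.296,0.024,-0.147],0.027,70],[[0.296,0.024,-0.147],0.027,70],[[0.296,0.024,-0.147],0.027,70]]'

```text
t: 4.72
tcp_pos: [0.5492, -0.2819, 0.1232]
tool_rot: [[0.002, 0.991, 0.137], [-0.001, 0.137, -0.991], [-1.0, 0.001, 0.001]]
contact_force: [0.3, -0.5, -0.3]
opening: 0.0617
```

```bash
python3 - <<'E'
from h import *
from rig import get_state
s=get_state();print(s["t"],s["tcp_pos"].round(4),s["tool_rot"].round(3).tolist(),s["contact_force"].round(2),s["dq"].round(3))
c=snap("wrist","w4");cv2.imwrite("pics/w4.png",c["p"][:,:,::-1])
E
```

```text
4.725 [ 0.5492 -0.2819  0.1232] [[0.002, 0.991, 0.137], [-0.001, 0.137, -0.991], [-1.0, 0.001, 0.001]] [ 0.33 -0.52 -0.3 ] [-0.003 -0.007 -0.016  0.002 -0.003  0.001]
```

View pics/w4.png

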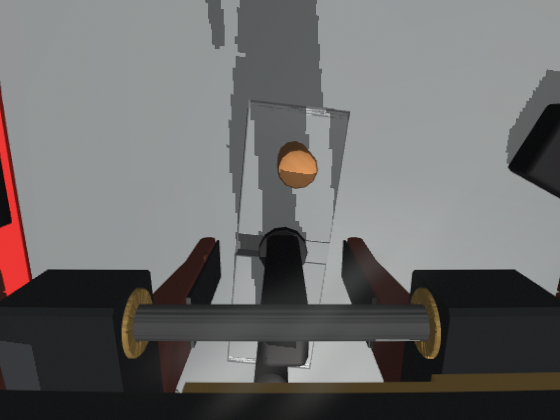

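>>> move_arm --newtons 50 --targets '[[[0,-0.001,-0.0036],0,70],[[0,-0.001,-0.0036],0,10],[[0,-0.001,-0.0036],0,10],[[0,-0.001,-0.0036],0,10],[[0,-0.001,-0.0036],0,10],[[0,-0.001,-0.0036],0,10]]'

```text
t: 5.52
tcp_pos: [0.5479, -0.28, 0.1216]
tool_rot: [[0.0, 0.991, 0.137], [0.0, 0.137, -0.991], [-1.0, 0.0, -0.0]]
contact_force: [-0.3, 0.5, -0.5]
opening: 0.0156
```

```bash
python3 - <<'E'
from rig import get_state
s=get_state();print(s["t"],s["tcp_pos"].round(4),s["contact_force"].round(2),s["ft_torque"].round(3),s["opening"])
E
```

```text
5.525 [ 0.5479 -0.28    0.1216] [-0.29  0.45 -0.49] [-0.015  0.082  0.035] 0.0156409635304082
```

>>> move_arm --targets '[[[-0.008,0,0],0,10],[[-0.008,0,0],0,10],[[-0.008,-0.043,-0.005],0,10],[[-0.008,-0.086,-0.01],0,10],[[-0.008,-0.129,-0.0148],0,10],[[-0.008,-0.14,-0.016],0,10],[[-0.008,-0.14,-0.016],0,10],[[-0.1,-0.14,-0.016],0,10],[[-0.2,-0.14,-0.016],0,10],[[-0.21,-0.14,-0.016],0,10],[[-0.21,-0.14,-0.016],0,10]]'

```text
t: 6.9
tcp_pos: [0.478, -0.2816, 0.2262]
tool_rot: [[0.0, 0.991, 0.137], [0.0, 0.137, -0.991], [-1.0, 0.0, -0.0]]
contact_force: [-0.3, -0.6, -1.1]
opening: 0.0156
```

```bash
python3 - <<'E'
from h import *
from rig import get_state
s=get_state();print(s["t"],s["tcp_pos"].round(4),s["contact_force"].round(2),s["ft_torque"].round(3),s["opening"])
c=snap("scene","s5");cv2.imwrite("pics/s5.png",c["p"][:,:,::-1])
print(proj(c,s["tcp_pos"]),proj(c,s["tcp_pos"]-[0,0,.1]))
E
```

```text
6.9 [ 0.478  -0.2816  0.2262] [-0.35 -0.64 -1.14] [-0.066  0.118 -0.016] 0.01563147171195971
[[216.33822836 130.33908614]] [[219.93380568 161.0505519 ]]
```

View pics/s5.png

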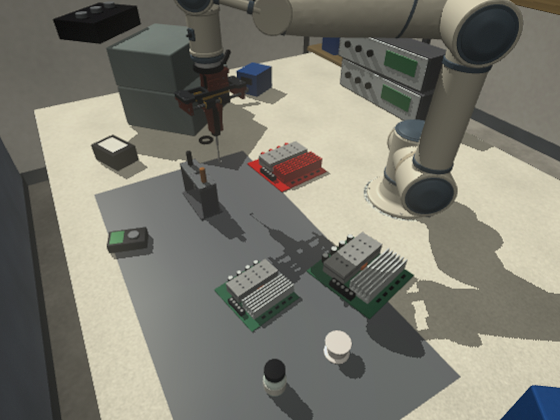

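>>> move_arm --targets '[[[0,0.327,-0.77],-0.029,10],[[0,0.327,-0.77],-0.029,10],[[0,0.327,-0.77],-0.029,10],[[0,0.327,-0.77],-0.029,10],[[0,0.327,-0.77],-0.029,10],[[0,0.327,-0.77],-0.029,10],[[0.08,0.327,-0.77],-0.029,10],[[0.08,0.327,-0.77],-0.029,10],[[0.08,0.327,-0.77],-0.029,10],[[0.08,0.327,-0.77],-0.029,10]]'

```text
t: 8.2
tcp_pos: [0.5871, 0.1209, 0.1875]
tool_rot: [[0.001, 0.984, 0.18], [-0.0, 0.18, -0.984], [-1.0, 0.001, 0.0]]
contact_force: [-0.1, 0.1, -0.1]
opening: 0.0158
```

```bash
python3 - <<'E'
from h import *
from rig import get_state
s=get_state();print(s["t"],s["tcp_pos"].round(4),s["tool_rot"].round(3).tolist(),s["contact_force"].round(2),s["ft_torque"].round(3),s["dq"].round(3))
for n in ("scene","top","wrist"):
    c=snap(n,n[0]+"6");a,b=proj(c,s["tcp_pos"])[0],proj(c,s["tcp_pos"]-[0,0,.1])[0];print(n,a,b)
    if n=="scene": u,v=(a+b)/2;u=int(u);v=int(v);crop(c,u-50,v-60,u+50,v+40,6,"pics/s6.png");print(u-50,v-60)
    else: cv2.imwrite("pics/%s6.png"%n[0],c["p"][:,:,::-1])
E
```

```text
8.2 [0.5871 0.1209 0.1875] [[0.001, 0.984, 0.18], [-0.0, 0.18, -0.984], [-1.0, 0.001, 0.0]] [-0.1   0.06 -0.09] [-0.069  0.059  0.005] [-0.005 -0.009 -0.007  0.     0.     0.001]
scene [246.9547642  244.74227613] [249.38619597 276.83956093]
198 200
top [233.58351283 140.01170659] [236.28637828 149.40028542]
wrist [282.60922684 261.97012955] [281.68264958 210.31499314]
```

View pics/s6.png

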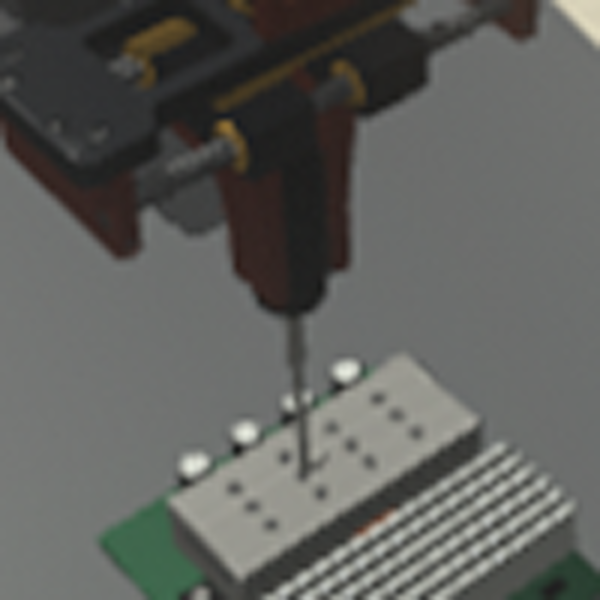

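View pics/w6.png

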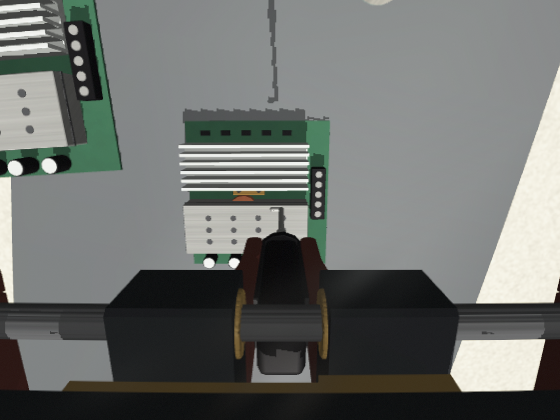

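View pics/t6.png

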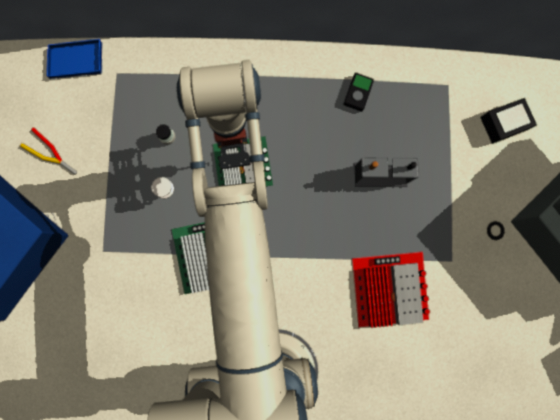

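```bash
python3 - <<'E'
from h import *
c=load("pics/w6.npz");crop(c,225,170,335,250,7,"pics/w6b.png")
from rig import get_state
s=get_state();T=s["tcp_pos"];R=s["tool_rot"]
for L in (.090,.1,.105,.11): print(L,proj(c,[T+R@[L,0,0],T+R@[L,-.009,0]]).round(1).tolist())
E
```

```text
0.09 [[282.1, 213.7], [270.2, 213.7]]
0.1 [[282.1, 210.2], [270.6, 210.2]]
0.105 [[282.0, 208.6], [270.7, 208.6]]
0.11 [[282.0, 207.0], [270.9, 207.0]]
```

View pics/w6b.png

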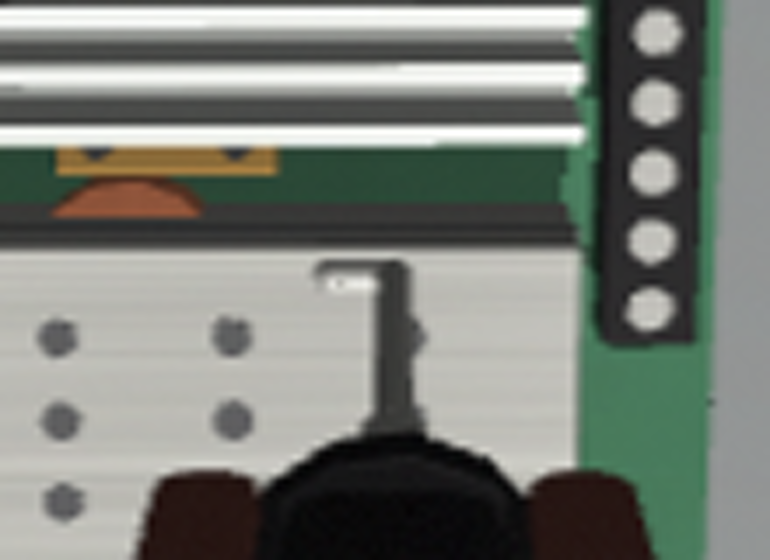

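```bash
python3 - <<'E'
from h import *
c=load("pics/w6.npz");P=pts(c)
from rig import get_state
s=get_state();T=s["tcp_pos"];R=s["tool_rot"]
for r in range(206,214): print(r,[ ((P[r,u]-T)@R*1000).round(0).astype(int).tolist() for u in (272,276,281)])
for L in (.1,.105,.11): print(L,proj(c,[T+R@[L,0,-.002],T+R@[L,0,.002],T+R@[L-.004,0,.002]]).round(1)[:,1])
E
```

```text
206 [[157, -9, 11], [159, -6, 12], [159, -1, 12]]
207 [[104, -8, -2], [104, -5, -2], [103, -1, -2]]
208 [[103, -8, -1], [105, -5, 0], [100, -1, -2]]
209 [[104, -8, 0], [104, -5, 0], [98, -1, -2]]
210 [[105, -8, 1], [104, -5, 1], [95, -1, -2]]
211 [[104, -8, 2], [104, -5, 2], [92, -1, -2]]
212 [[158, -9, 18], [158, -6, 17], [89, -1, -1]]
213 [[158, -9, 18], [158, -6, 18], [87, -1, -1]]
0.1 [207.7 212.7 214.1]
0.105 [206.2 211.  212.3]
0.11 [204.6 209.4 210.7]
```

>>> move_arm --targets '[[[0.05,0,-0.0016],0,10],[[0.09,0,-0.0016],0,10],[[0.09,0,-0.0016],0,10],[[0.09,0,-0.0016],0,10]]'

```text
t: 8.85
tcp_pos: [0.5869, 0.1228, 0.1423]
tool_rot: [[0.001, 0.983, 0.181], [0.0, 0.181, -0.983], [-1.0, 0.001, 0.0]]
contact_force: [-0.1, 0.1, -0.3]
opening: 0.0158
```

```bash
python3 - <<'E'
from h import *
from rig import get_state
s=get_state();T=s["tcp_pos"];R=s["tool_rot"];print(s["t"],T.round(4),s["contact_force"].round(2),s["ft_torque"].round(3),s["dq"].round(3))
c=snap("wrist","w7");crop(c,225,130,335,210,7,"pics/w7.png");P=pts(c)
for r in range(186,202): print(r,[ ((P[r,u]-T)@R*1000).round(0).astype(int).tolist() for u in (272,276,281)])
E
```

```text
8.85 [0.5869 0.1228 0.1423] [-0.07  0.15 -0.34] [ 0.001  0.081 -0.014] [ 0.004 -0.006 -0.016 -0.001 -0.    -0.   ]
186 [[132, -9, -13], [132, -5, -13], [131, -1, -13]]
187 [[128, -8, -13], [128, -5, -13], [129, -1, -13]]
188 [[124, -8, -13], [124, -5, -13], [124, -1, -13]]
189 [[120, -8, -13], [119, -5, -13], [120, -1, -13]]
190 [[114, -8, -13], [116, -5, -13], [116, -1, -13]]
191 [[113, -8, -13], [113, -5, -13], [112, -1, -13]]
192 [[113, -8, -12], [112, -5, -12], [114, -1, -12]]
193 [[112, -8, -11], [113, -5, -11], [112, -1, -11]]
194 [[113, -8, -10], [114, -5, -10], [114, -1, -10]]
195 [[133, -9, -5], [134, -5, -5], [133, -1, -5]]
196 [[129, -9, -5], [130, -5, -5], [129, -1, -5]]
197 [[125, -8, -5], [124, -5, -5], [125, -1, -5]]
198 [[122, -8, -5], [121, -5, -5], [121, -1, -5]]
199 [[117, -8, -5], [117, -5, -5], [117, -1, -5]]
200 [[113, -8, -5], [114, -5, -5], [114, -1, -5]]
201 [[112, -8, -5], [113, -5, -5], [113, -1, -4]]
```

View pics/w7.png

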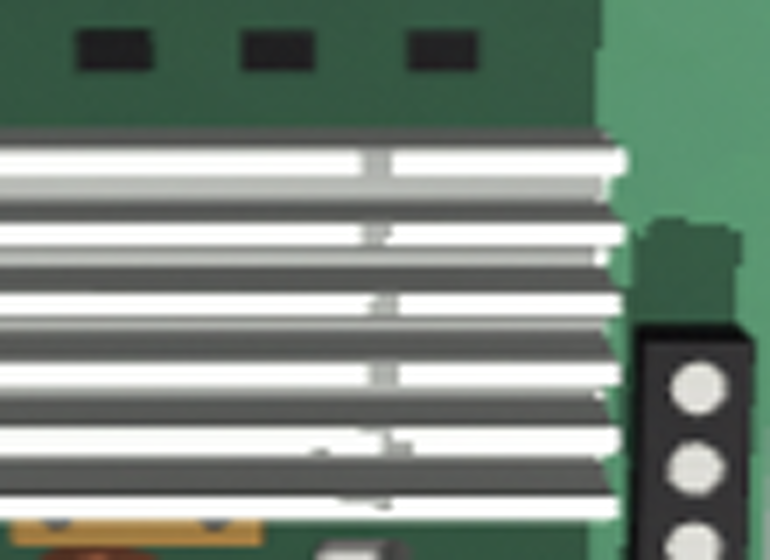

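```bash
python3 - <<'E'
from h import *
from rig import get_state
s=get_state();T=s["tcp_pos"];R=s["tool_rot"]
c=load("pics/w7.npz");crop(c,225,170,335,250,7,"pics/w7b.png");P=pts(c)
for r in range(200,232): print(r,[ ((P[r,u]-T)@R*1000).round(1).tolist() for u in (250,274,281,300)])
E
```

```text
200 [[114.4, -26.5, -5.0], [116.1, -6.9, -4.6], [114.2, -1.2, -5.0], [115.2, 14.4, -4.8]]
201 [[112.8, -26.4, -4.5], [113.8, -6.9, -4.3], [113.4, -1.2, -4.4], [112.8, 14.3, -4.6]]
202 [[113.8, -26.5, -3.4], [113.2, -6.9, -3.6], [113.1, -1.2, -3.6], [113.2, 14.3, -3.6]]
203 [[112.3, -26.4, -3.0], [113.8, -6.9, -2.6], [114.0, -1.2, -2.6], [114.8, 14.5, -2.4]]
204 [[136.0, -28.6, 3.8], [139.8, -7.4, 4.7], [139.9, -1.1, 4.7], [140.7, 15.9, 4.9]]
205 [[135.2, -28.5, 4.5], [139.8, -7.4, 5.7], [140.2, -1.1, 5.8], [141.4, 16.0, 6.1]]
206 [[135.4, -28.6, 5.5], [140.1, -7.4, 6.6], [139.5, -1.1, 6.5], [140.0, 15.9, 6.6]]
207 [[134.7, -28.5, 6.2], [104.9, -6.7, -1.6], [104.8, -1.1, -1.6], [141.4, 16.0, 7.9]]
208 [[138.6, -28.9, 8.1], [103.1, -6.7, -1.2], [101.5, -1.1, -1.6], [140.6, 16.0, 8.6]]
209 [[140.1, -29.1, 9.5], [104.0, -6.7, -0.1], [99.3, -1.1, -1.4], [140.4, 16.0, 9.5]]
210 [[139.3, -29.0, 10.2], [103.7, -6.7, 0.6], [96.2, -1.1, -1.4], [141.7, 16.1, 10.8]]
211 [[140.8, -29.2, 11.5], [105.7, -6.7, 2.0], [92.0, -1.1, -1.8], [139.9, 16.0, 11.2]]
212 [[139.8, -29.1, 12.2], [139.5, -7.5, 12
[... 1036 characters left out ...]
, -26.8, 15.1], [113.3, -7.0, 15.2], [59.4, -1.1, -1.6], [113.6, 14.6, 15.3]]
225 [[114.2, -27.0, 16.4], [113.9, -7.0, 16.3], [56.6, -1.1, -1.8], [112.5, 14.6, 15.8]]
226 [[114.1, -27.0, 17.2], [113.5, -7.0, 17.0], [56.0, -1.1, -1.3], [113.1, 14.6, 16.9]]
227 [[114.5, -27.0, 18.2], [113.6, -7.0, 17.9], [53.2, -1.1, -1.5], [114.0, 14.7, 18.0]]
228 [[115.0, -27.1, 19.2], [114.3, -7.0, 19.0], [46.4, -1.1, -3.1], [113.6, 14.7, 18.8]]
229 [[113.8, -27.0, 19.7], [112.2, -7.0, 19.2], [45.9, -1.1, -2.6], [113.5, 14.7, 19.6]]
230 [[113.9, -27.1, 20.7], [113.8, -7.0, 20.6], [41.5, -1.1, -3.4], [113.6, 14.7, 20.5]]
231 [[113.3, -27.0, 21.3], [112.7, -7.0, 21.1], [40.4, -1.1, -3.1], [113.7, 14.7, 21.4]]
```

View pics/w7b.png

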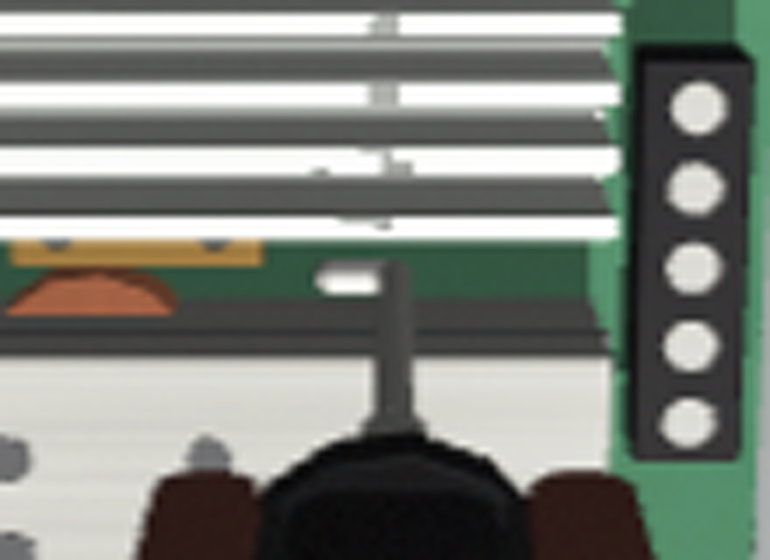

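>>> move_arm --targets '[[[0,0,0.003],0,10],[[0,0,0.003],0,10],[[0.02,0,0.003],0,10],[[0.04,0,0.003],0,10],[[0.052,0,0.003],0,10],[[0.052,0,0.003],0,10],[[0.052,0,0.003],0,10]]'

```text
t: 9.78
tcp_pos: [0.587, 0.1214, 0.1158]
tool_rot: [[0.0, 0.983, 0.182], [0.0, 0.182, -0.983], [-1.0, 0.0, 0.0]]
contact_force: [-0.1, -0.4, 0.5]
opening: 0.0158
```

```bash
cat > chk.py <<'E'
from h import *
import sys
from rig import get_state
s=get_state();T=s["tcp_pos"];R=s["tool_rot"];print(round(float(s["t"]),2),T.round(4),s["contact_force"].round(2),s["ft_torque"].round(3),s["dq"].round(3))
if len(sys.argv)>1:
    c=snap("wrist",sys.argv[1]);a=[int(x) for x in sys.argv[2:6]];crop(c,*a,7,"pics/%s.png"%sys.argv[1])
E
python3 chk.py w8 220 150 330 230
```

```text
9.78 [0.587  0.1214 0.1158] [-0.07 -0.42  0.51] [-0.069  0.05  -0.015] [-0.001 -0.005 -0.008 -0.001 -0.     0.002]
```

View pics/w8.png

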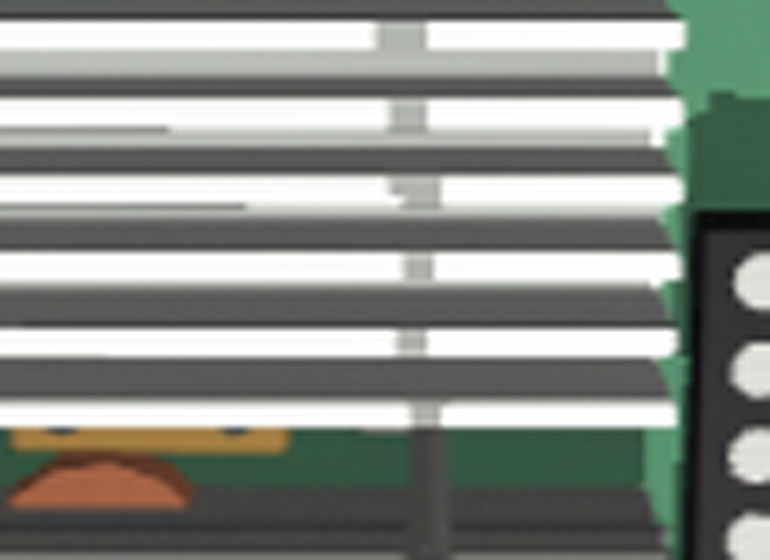

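>>> move_arm --targets '[[[0.002,0,0],0,10],[[0.004,0,0],0,10],[[0.006,0,0],0,10],[[0.006,0,0],0,10]]'

```text
t: 10.32
tcp_pos: [0.5869, 0.1214, 0.1124]
tool_rot: [[-0.0, 0.983, 0.182], [-0.0, 0.182, -0.983], [-1.0, -0.0, 0.0]]
contact_force: [-0.6, 0.5, -1.4]
opening: 0.0159
```

>>> move_arm --targets '[[[0.001,0,0],0,10],[[0.0016,0,0],0,10],[[0.0016,0,0],0,10]]'

```text
t: 10.7
tcp_pos: [0.5869, 0.1214, 0.1118]
tool_rot: [[-0.0, 0.983, 0.182], [0.0, 0.182, -0.983], [-1.0, -0.0, -0.0]]
contact_force: [-0.5, -0.1, -0.3]
opening: 0.016
```

>>> move_arm --targets '[[[0.0008,0,0],0,10],[[0.0012,0,0],0,10],[[0.0012,0,0],0,10]]'

```text
t: 11.08
tcp_pos: [0.5869, 0.1214, 0.1112]
tool_rot: [[-0.0, 0.983, 0.182], [-0.0, 0.182, -0.983], [-1.0, -0.0, -0.0]]
contact_force: [-0.4, 0.2, -0.9]
opening: 0.0159
```

```bash
python3 -c "
from rig import get_state
s=get_state();print(s['contact_force'],s['tcp_pos'])"
```

```text
[-0.37814252  0.17651663 -0.86452883] [0.58694044 0.1214256  0.11117136]
```

>>> move_arm --targets '[[[0.0008,0,0],0,10],[[0.0012,0,0],0,10],[[0.0012,0,0],0,10]]'

```text
t: 11.45
tcp_pos: [0.5869, 0.1214, 0.1106]
tool_rot: [[-0.0, 0.983, 0.182], [-0.0, 0.182, -0.983], [-1.0, -0.0, -0.0]]
contact_force: [-0.3, 0.0, -0.7]
opening: 0.0159
```

>>> move_arm --targets '[[[0.0006,0,0],0,10],[[0.001,0,0],0,10],[[0.001,0,0],0,10]]'

```text
t: 11.82
tcp_pos: [0.5869, 0.1214, 0.1101]
tool_rot: [[-0.0, 0.983, 0.182], [-0.0, 0.182, -0.983], [-1.0, -0.0, -0.0]]
contact_force: [-0.0, -0.1, -0.5]
opening: 0.0154
```

>>> move_arm --targets '[[[0.0006,0,0],0,10],[[0.001,0,0],0,10],[[0.001,0,0],0,10]]'

```text
t: 12.2
tcp_pos: [0.587, 0.1214, 0.1098]
tool_rot: [[0.0, 0.983, 0.182], [0.0, 0.182, -0.983], [-1.0, 0.0, 0.0]]
contact_force: [-0.0, 0.0, 0.3]
opening: 0.0157
```

>>> move_arm --targets '[[[0.0006,0,0],0,10],[[0.001,0,0],0,10],[[0.001,0,0],0,10]]'

```text
t: 12.58
tcp_pos: [0.5871, 0.1214, 0.1097]
tool_rot: [[0.001, 0.983, 0.182], [0.0, 0.182, -0.983], [-1.0, 0.001, 0.0]]
contact_force: [-1.4, -0.6, 3.8]
opening: 0.0157
```

>>> move_arm --targets '[[[-0.0016,0,0],0,10],[[-0.0016,-0.006,0],0,10],[[-0.0016,-0.012,0],0,10],[[-0.0016,-0.018,0],0,10],[[-0.0016,-0.024,0],0,10],[[-0.0016,-0.03,0],0,10],[[-0.0016,-0.03,0],0,10]]'

```text
t: 13.45
tcp_pos: [0.5734, 0.1189, 0.1104]
tool_rot: [[0.004, 0.983, 0.182], [0.001, 0.182, -0.983], [-1.0, 0.004, 0.0]]
contact_force: [6.0, 0.9, -0.3]
opening: 0.0157
```

```bash
python3 chk.py w9 220 150 330 230
```

```text
13.45 [0.5734 0.1189 0.1104] [ 5.96  0.87 -0.32] [ 0.27  -1.549 -0.071] [-0.     0.001 -0.001  0.     0.001  0.   ]
```

View pics/w9.png

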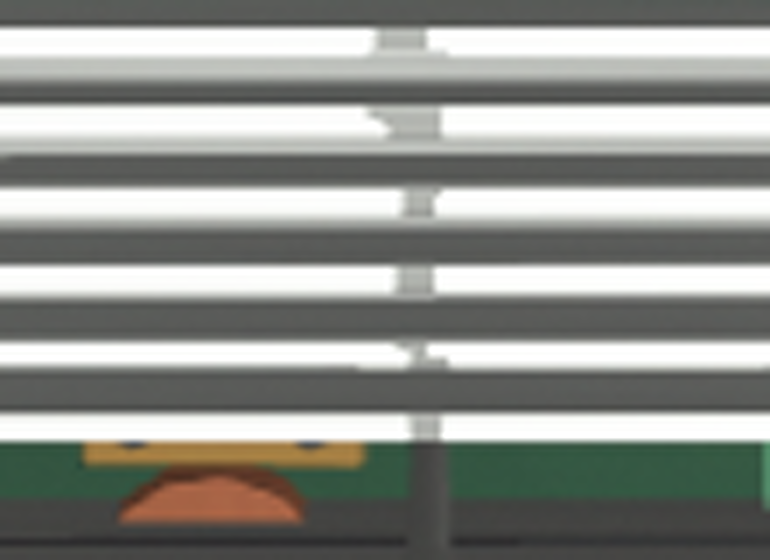

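>>> move_arm --targets '[[[0,-0.005,0],0,10],[[0,-0.01,0],0,10],[[0,-0.015,0],0,10],[[0,-0.02,0],0,10],[[0,-0.025,0],0,10],[[0,-0.03,0],0,10],[[0,-0.035,0],0,10],[[0,-0.04,0],0,10]]'

```text
t: 14.5
tcp_pos: [0.5532, 0.1154, 0.1101]
tool_rot: [[0.002, 0.983, 0.182], [0.001, 0.182, -0.983], [-1.0, 0.002, -0.0]]
contact_force: [3.9, 0.5, -0.6]
opening: 0.0155
```

```bash
python3 chk.py w10 200 150 310 230
```

```text
14.5 [0.5532 0.1154 0.1101] [ 3.89  0.51 -0.62] [ 0.346 -1.043  0.004] [-0.002 -0.052  0.058  0.     0.013  0.   ]
```

View pics/w10.png

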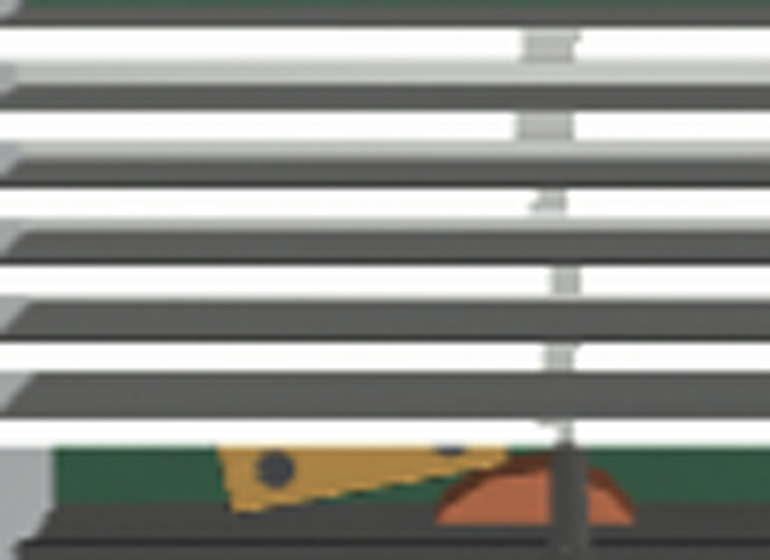

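>>> move_arm --targets '[[[0,-0.005,0],0,10],[[0,-0.01,0],0,10],[[0,-0.015,0],0,10],[[0,-0.02,0],0,10],[[0,-0.025,0],0,10],[[0,-0.03,0],0,10],[[0,-0.03,0],0,10]]'

```text
t: 15.42
tcp_pos: [0.5373, 0.1123, 0.1098]
tool_rot: [[-0.001, 0.983, 0.182], [-0.0, 0.182, -0.983], [-1.0, -0.001, 0.0]]
contact_force: [-0.3, -0.3, 0.6]
opening: 0.0158
```

```bash
python3 chk.py w11 180 150 290 230
```

```text
15.43 [0.5373 0.1123 0.1098] [-0.32 -0.3   0.56] [-0.096  0.098 -0.033] [ 0.001  0.003 -0.003 -0.001  0.002 -0.001]
```

View pics/w11.png

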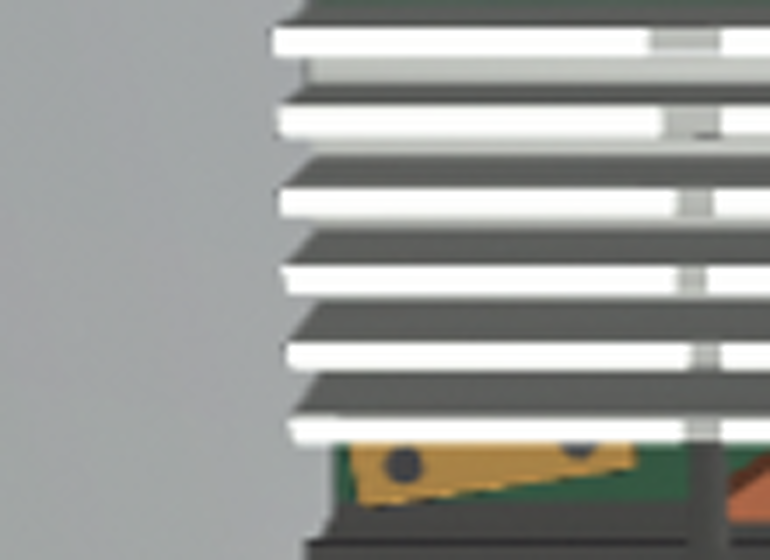

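>>> move_arm --targets '[[[-0.0024,0,0],0,10],[[-0.0024,-0.006,0],0,10],[[-0.0024,-0.012,0],0,10],[[-0.0024,-0.018,0],0,10],[[-0.0024,-0.024,0],0,10],[[-0.0024,-0.03,0],0,10],[[-0.0024,-0.036,0],0,10],[[-0.0024,-0.042,0],0,10],[[-0.0024,-0.048,0],0,10],[[-0.0024,-0.054,0],0,10],[[-0.0024,-0.06,0],0,10],[[-0.0024,-0.06,0],0,10]]'

```text
t: 16.98
tcp_pos: [0.5081, 0.1068, 0.1111]
tool_rot: [[-0.0, 0.983, 0.182], [-0.0, 0.182, -0.983], [-1.0, -0.0, 0.0]]
contact_force: [-0.4, -0.2, -1.3]
opening: 0.0158
```

```bash
python3 chk.py w12 200 150 310 230
```

```text
16.98 [0.5081 0.1068 0.1111] [-0.43 -0.21 -1.27] [-0.045  0.051 -0.033] [ 0.001  0.005 -0.003 -0.001 -0.001  0.001]
```

View pics/w12.png

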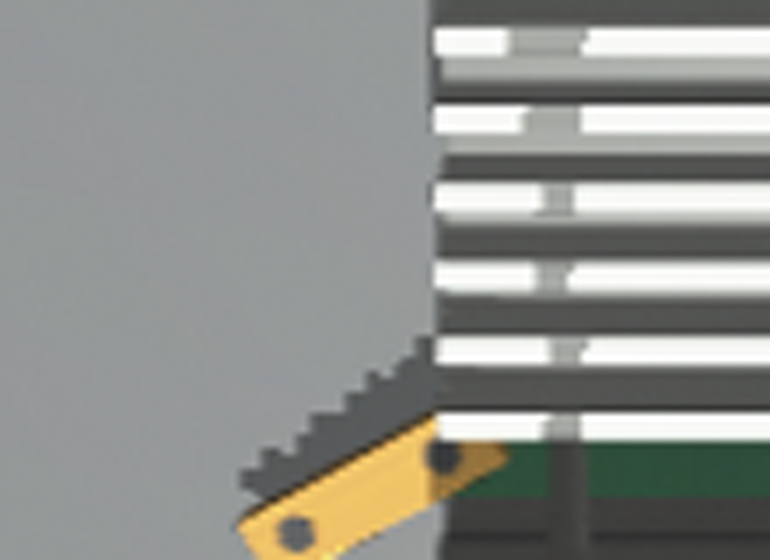

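>>> move_arm --targets '[[[0,0.006,0],0,10],[[0,0.012,0.004],0,10],[[0,0.012,0.014],0,10],[[0,0.012,0.014],0,10],[[0,0.006,0.014],0,10],[[0,0,0.014],0,10],[[0,-0.005,0.014],0,10],[[0,-0.008,0.014],0,10],[[0,-0.008,0.014],0,10]]'

```text
t: 18.15
tcp_pos: [0.5056, 0.0992, 0.1112]
tool_rot: [[0.0, 0.983, 0.182], [-0.0, 0.182, -0.983], [-1.0, 0.0, 0.0]]
contact_force: [-0.3, 0.3, -0.4]
opening: 0.0156
```

```bash
python3 chk.py w13 200 160 310 240
```

```text
18.15 [0.5056 0.0992 0.1112] [-0.28  0.33 -0.43] [-0.15   0.019  0.052] [-0.     0.005 -0.002  0.002  0.003  0.002]
```

View pics/w13.png

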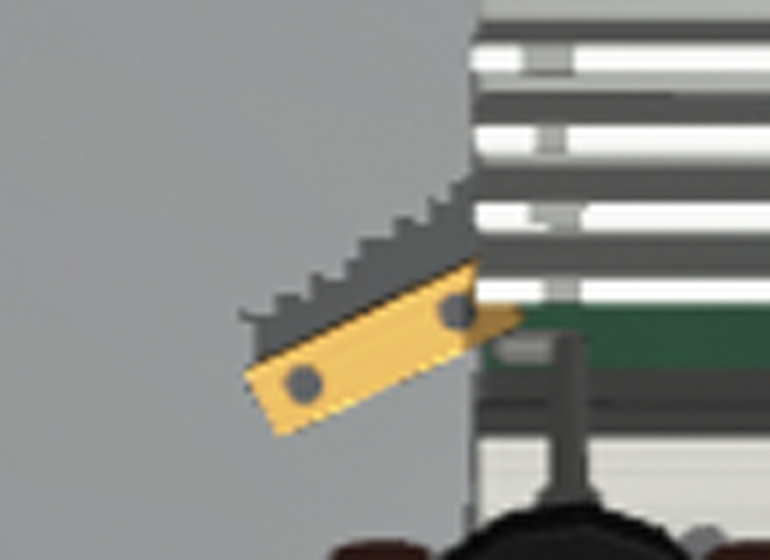

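>>> move_arm --targets '[[[0,0.012,0],0,10],[[0,0.018,0],0,10],[[0,0.018,-0.01],0,10],[[0,0.018,-0.01],0,10],[[0,0.012,-0.01],0,10],[[0,0.006,-0.01],0,10],[[0,0,-0.01],0,10],[[0,-0.005,-0.01],0,10],[[0,-0.008,-0.01],0,10],[[0,-0.008,-0.01],0,10]]'

```text
t: 19.45
tcp_pos: [0.5007, 0.1035, 0.1113]
tool_rot: [[0.0, 0.983, 0.182], [0.0, 0.182, -0.983], [-1.0, 0.0, -0.0]]
contact_force: [-1.0, -0.9, -1.0]
opening: 0.016
```

```bash
python3 chk.py w14 200 160 310 240
```

```text
19.45 [0.5007 0.1035 0.1113] [-1.   -0.87 -0.98] [-0.042  0.026 -0.038] [-0.001  0.006 -0.003 -0.001 -0.    -0.   ]
```

View pics/w14.png

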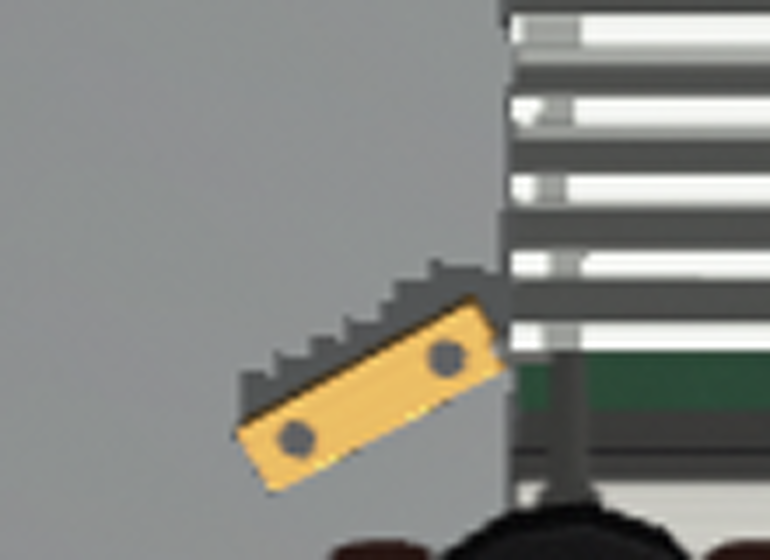

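```bash
cat > lk.py <<'E'
from h import *
import sys
c=load(sys.argv[1]);P=pts(c)
hsv=cv2.cvtColor(c["p"],cv2.COLOR_RGB2HSV)
m=((hsv[...,0]>14)&(hsv[...,0]<30)&(hsv[...,1]>110)&(hsv[...,2]>80)).astype(np.uint8)
n,l,st,ce=cv2.connectedComponentsWithStats(m)
k=1+np.argmax([ (st[i,4] if P[l==i][:,0].mean()<.52 and P[l==i][:,2].mean()<.03 else 0) for i in range(1,n)])
q=P[l==k];A=np.c_[q[:,:2]-q[:,:2].mean(0),np.ones(len(q))];co=np.linalg.lstsq(A,q[:,2],rcond=None)[0]
print("n",len(q),"mean",q.mean(0).round(4),"slopes,z",co.round(4))
y,x=np.where(l==k);h=cv2.boxPoints(cv2.minAreaRect(np.c_[x,y].astype(np.float32)))
w=plane(c,h,.005);u=np.array([.9832,.1822]);d=w[:,:2]-[.4944,.1011]
print("corners module mm",(np.c_[d@u,d@[-.1822,.9832]]*1000).round(1).tolist())
E
python3 lk.py pics/w14.npz
```

```text
n 378 mean [0.4787 0.0926 0.0042] slopes,z [-0.0514  0.0537  0.0042]
corners module mm [[-32.8, -9.1], [-5.1, 6.6], [-0.9, -1.5], [-28.7, -17.3]]
```

>>> move_arm --targets '[[[0,0.004,0],0,10],[[0.0018,0.004,0],0,10],[[0.0018,0,0],0,10],[[0.0018,-0.004,0],0,10],[[0.0018,-0.008,0],0,10],[[0.0018,-0.008,0],0,10]]'

```text
t: 20.25
tcp_pos: [0.4967, 0.1027, 0.1103]
tool_rot: [[0.0, 0.983, 0.181], [-0.0, 0.181, -0.983], [-1.0, 0.0, 0.0]]
contact_force: [-1.1, 0.6, -0.6]
opening: 0.0157
```

```bash
python3 chk.py w15 200 160 310 240; python3 lk.py pics/w15.npz
```

```text
20.25 [0.4967 0.1027 0.1103] [-1.08  0.61 -0.65] [-0.015  0.015 -0.035] [-0.001  0.003 -0.004 -0.    -0.003  0.001]
n 379 mean [0.4747 0.0905 0.0042] slopes,z [-0.0625  0.077   0.0042]
corners module mm [[-37.0, -11.1], [-10.0, 5.5], [-5.5, -2.3], [-32.7, -19.1]]
```

View pics/w15.png

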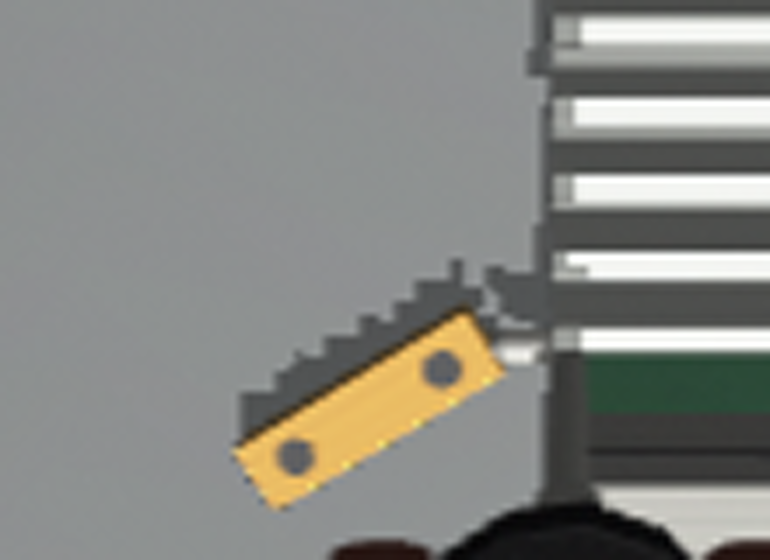

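>>> move_arm --targets '[[[0,0.008,0],0,10],[[0,0.008,0],0,10],[[-0.06,0.008,0],0,10],[[-0.15,0.008,0],0,10],[[-0.23,0.008,0],0,10],[[-0.23,-0.1,0.1],0.05,10],[[-0.23,-0.192,0.745],0.1,10],[[-0.23,-0.192,0.745],0.1,10],[[-0.23,-0.192,0.745],0.1,10],[[-0.23,-0.192,0.745],0.1,10],[[-0.23,-0.192,0.745],0.1,10],[[-0.23,-0.192,0.745],0.1,10],[[-0.23,-0.192,0.745],0.1,10],[[-0.23,-0.192,0.745],0.1,10],[[-0.23,-0.192,0.745],0.1,10]]'

```text
t: 22.18
tcp_pos: [0.4705, -0.2794, 0.2257]
tool_rot: [[0.001, 1.0, 0.028], [-0.0, 0.028, -1.0], [-1.0, 0.001, 0.0]]
contact_force: [-0.1, 0.3, -0.7]
opening: 0.0159
```

```bash
python3 - <<'E'
from h import *
from rig import get_state
s=get_state();T=s["tcp_pos"];R=s["tool_rot"];print(s["t"],T.round(4),s["contact_force"].round(2),R.round(3).tolist())
c=snap("wrist","w16");cv2.imwrite("pics/w16.png",c["p"][:,:,::-1])
c=snap("top","t16");crop(c,195,120,435,260,3,"pics/t16.png")
E
```

```text
22.175 [ 0.4705 -0.2794  0.2257] [-0.1   0.3  -0.73] [[0.001, 1.0, 0.028], [-0.0, 0.028, -1.0], [-1.0, 0.001, 0.0]]
```

View pics/w16.png

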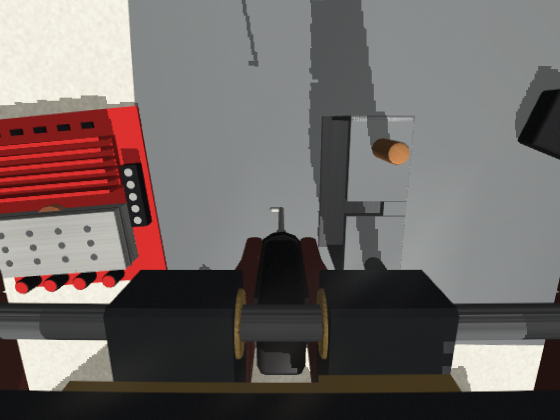

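View pics/t16.png

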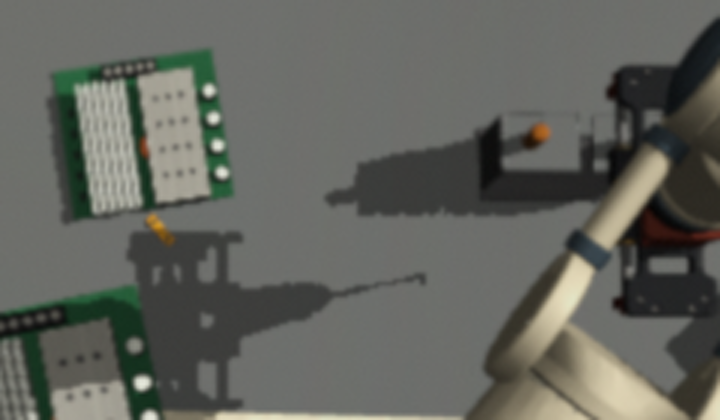

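```bash
python3 - <<'E'
from h import *
c=load("pics/w16.npz");P=pts(c)
for u in (352,360,368,376,382,386): print(u,[(r,P[r,u].round(4).tolist()) for r in range(198,222) if abs(P[r,u,2]-.11)>.004][:1],[(r,P[r,u].round(4).tolist()) for r in range(198,222) if abs(P[r,u,2]-.11)>.004][-1:])
crop(c,310,100,420,270,3,"pics/w16b.png"); crop(c,330,185,420,235,8,"pics/w16c.png")
E
```

```text
352 [(202, [0.5509, -0.2999, 0.0057])] [(214, [0.53, -0.2868, 0.1047])]
360 [(202, [0.5603, -0.2999, 0.0046])] [(214, [0.5368, -0.2865, 0.1049])]
368 [(202, [0.5691, -0.2993, 0.0059])] [(214, [0.5433, -0.2861, 0.106])]
376 [(202, [0.5785, -0.2993, 0.005])] [(214, [0.5504, -0.2862, 0.105])]
382 [(202, [0.5544, -0.2756, 0.1049])] [(207, [0.5547, -0.2798, 0.1054])]
386 [] []
```

View pics/w16c.png

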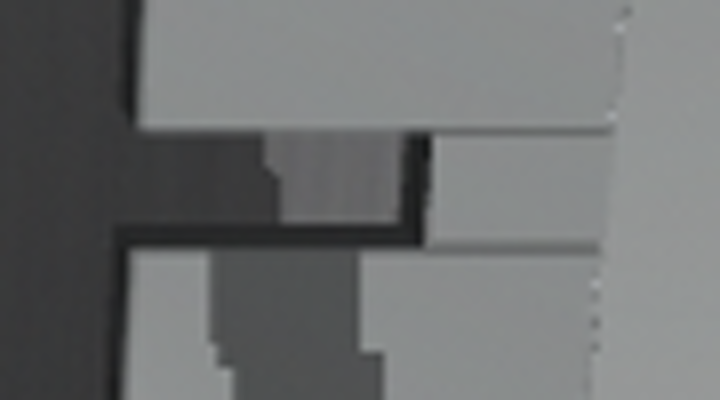

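```bash
python3 - <<'E'
from h import *
c=load("pics/w16.npz")
f=lambda l:(np.array(l)+.5)/8-.5+[330,185]
print(plane(c,f([(145,131),(425,131),(130,247),(425,246),(431,135),(425,243)]),.11).round(4))
P=pts(c)
from rig import get_state
s=get_state();T=s["tcp_pos"];R=s["tool_rot"]
for r in range(207,232,3): print(r,[((P[r,u]-T)@R*1000).round(1).tolist() for u in (274,280)])
E
```

```text
[[ 0.5244 -0.2743  0.11  ]
 [ 0.5533 -0.2735  0.11  ]
 [ 0.5238 -0.2867  0.11  ]
 [ 0.5546 -0.2858  0.11  ]
 [ 0.554  -0.2739  0.11  ]
 [ 0.5546 -0.2854  0.11  ]]
207 [[104.8, -6.6, -1.7], [104.3, -1.8, -1.8]]
210 [[104.1, -6.6, 0.6], [94.6, -1.8, -1.9]]
213 [[226.3, -9.0, 37.0], [86.2, -1.8, -1.9]]
216 [[227.0, -9.0, 40.9], [78.7, -1.7, -1.7]]
219 [[226.9, -9.0, 44.5], [70.1, -1.7, -2.0]]
222 [[226.2, -9.0, 47.9], [63.3, -1.7, -1.9]]
225 [[226.5, -9.1, 51.7], [56.3, -1.7, -2.0]]
228 [[227.0, -9.1, 55.6], [46.3, -1.7, -3.2]]
231 [[225.1, -9.1, 58.7], [40.3, -1.7, -3.2]]
```

>>> move_arm --targets '[[[0.08,0,0.005],0,10],[[0.15,0,0.005],0,10],[[0.198,0,0.005],0,10],[[0.198,0,0.005],0,10],[[0.198,0,0.005],0,10],[[0.198,0.04,0.005],0,10],[[0.198,0.08,0.005],0,10],[[0.198,0.08,0.005],0,10],[[0.198,0.08,0.005],0,10]]'

```text
t: 23.4
tcp_pos: [0.5101, -0.2827, 0.1273]
tool_rot: [[0.001, 1.0, 0.026], [-0.001, 0.026, -1.0], [-1.0, 0.001, 0.001]]
contact_force: [0.6, 0.5, -0.8]
opening: 0.0157
```

```bash
python3 chk.py w17 240 150 350 235
```

```text
23.4 [ 0.5101 -0.2827  0.1273] [ 0.63  0.52 -0.8 ] [-0.05   0.095  0.061] [-0.005 -0.005  0.015  0.001 -0.004  0.001]
```

View pics/w17.png

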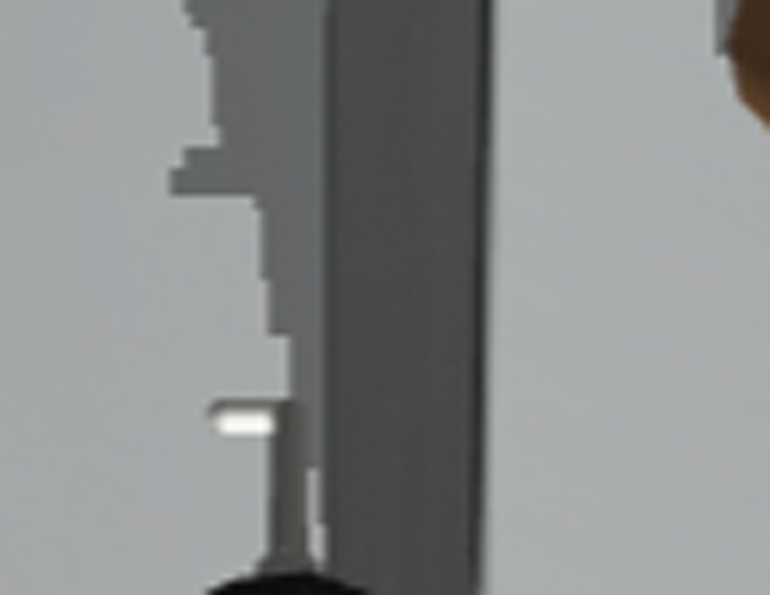

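>>> move_arm --targets '[[[0,0,-0.0036],0,10],[[0,0,-0.0036],0,10],[[0,0.025,-0.0037],0,10],[[0,0.045,-0.0038],0,10],[[0,0.045,-0.0038],0,10]]'

```text
t: 24.08
tcp_pos: [0.5333, -0.2798, 0.1258]
tool_rot: [[-0.0, 1.0, 0.026], [0.0, 0.026, -1.0], [-1.0, -0.0, -0.0]]
contact_force: [0.8, -0.6, -0.9]
opening: 0.0162
```

```bash
python3 chk.py w18 240 170 350 255
```

```text
24.07 [ 0.5333 -0.2798  0.1258] [ 0.8  -0.62 -0.95] [-0.064  0.079  0.063] [-0.006 -0.014  0.017 -0.006  0.007 -0.006]
```

View pics/w18.png

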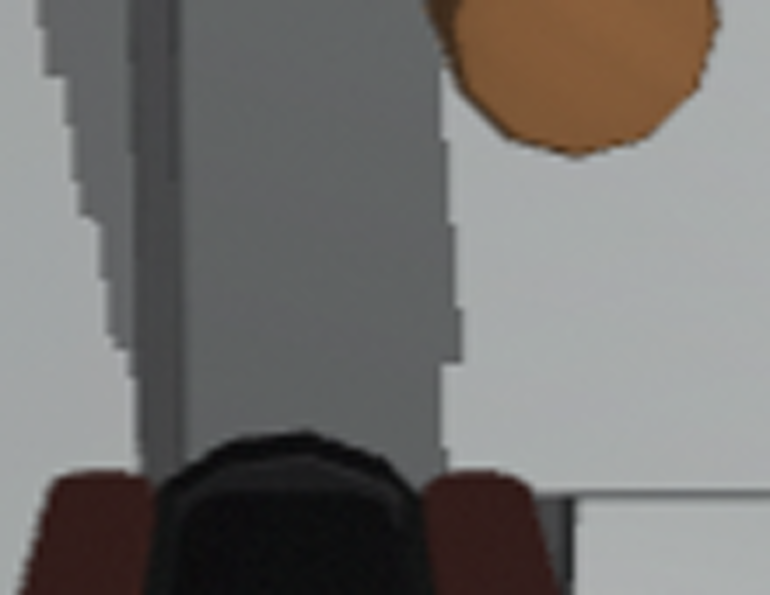

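>>> move_arm --targets '[[[0,0.016,0.001],0,10],[[0,0.03,0.001],0,10],[[0,0.03,0.001],0,10],[[0.003,0.03,0.001],0,10],[[0.006,0.03,0.001],0,10],[[0.006,0.03,0.001],0,10]]'

```text
t: 24.88
tcp_pos: [0.5473, -0.2801, 0.123]
tool_rot: [[-0.0, 1.0, 0.025], [0.0, 0.025, -1.0], [-1.0, -0.0, -0.0]]
contact_force: [0.2, 0.2, -0.4]
opening: 0.0156
```

>>> move_arm --targets '[[[0.001,0,0],0,10],[[0.002,0,0],0,10],[[0.002,0,0],0,10]]'

```text
t: 25.25
tcp_pos: [0.5475, -0.2801, 0.1222]
tool_rot: [[-0.0, 1.0, 0.025], [0.0, 0.025, -1.0], [-1.0, -0.0, -0.0]]
contact_force: [0.7, 0.2, -0.0]
opening: 0.016
```

>>> move_arm --targets '[[[0,0.0024,0],0,10],[[0.001,0.0024,0],0,10],[[0.001,0.0024,0],0,10]]'

```text
t: 25.62
tcp_pos: [0.5488, -0.2801, 0.1216]
tool_rot: [[-0.0, 1.0, 0.026], [0.0, 0.026, -1.0], [-1.0, -0.0, -0.0]]
contact_force: [0.4, -1.0, -0.5]
opening: 0.0159
```

>>> move_arm --targets '[[[0.001,0,0],0,10],[[0.001,0,0],0,10],[[0.001,0,0],0,10]]'

```text
t: 26.0
tcp_pos: [0.5488, -0.2801, 0.1216]
tool_rot: [[0.0, 1.0, 0.025], [-0.0, 0.025, -1.0], [-1.0, 0.0, 0.0]]
contact_force: [-0.7, 0.4, 1.4]
opening: 0.0158
```

>>> move_arm --targets '[[[0,0,0],0,25],[[0,0,0],0,40],[[0,0,0],0,70],[[0,0,0],0,70],[[0,0,0],0,70],[[-0.05,0,0],0,70],[[-0.15,0,0],0,70],[[-0.25,0,0],0,70],[[-0.3,0,0],0,70],[[-0.3,0,0],0,70]]'

```text
t: 27.25
tcp_pos: [0.5495, -0.2805, 0.2741]
tool_rot: [[0.004, 1.0, 0.025], [-0.003, 0.025, -1.0], [-1.0, 0.004, 0.003]]
contact_force: [1.4, -0.2, 0.6]
opening: 0.0612
```

>>> move_arm --targets '[[[0,0,0.15],0,70],[[0,0,0.15],0,70],[[0,0,0.15],0,70]]'

```text
t: 27.62
tcp_pos: [0.5502, -0.3555, 0.2688]
tool_rot: [[-0.003, 1.0, 0.024], [0.002, 0.024, -1.0], [-1.0, -0.003, -0.002]]
contact_force: [0.1, 0.2, 0.6]
opening: 0.0613
```

```bash
python3 - <<'E'
from h import *
from rig import get_state
s=get_state();print(s["t"],s["tcp_pos"].round(4),s["contact_force"].round(2))
c=snap("wrist","w19");crop(c,200,0,400,240,2.4,"pics/w19.png");P=pts(c);Z=P[...,2]
for lo,hi in((.107,.113),(.186,.195)):
    m=(Z>lo)&(Z<hi);m[220:]=0
    q=P[m][:,:2];q=q[(abs(q[:,0]-.548)<.05)&(abs(q[:,1]+.28)<.1)];print(len(q),cv2.minAreaRect(q.astype(np.float32)))
print(Z[(abs(P[...,0]-.548)<.012)&(abs(P[...,1]+.28)<.012)&(Z<.2)].max())
c=snap("top","t19");crop(c,195,80,455,270,3,"pics/t19.png")
E
python3 lk.py pics/t19.npz
```

```text
27.625 [ 0.5502 -0.3555  0.2688] [0.06 0.19 0.6 ]
7691 ((0.548313319683075, -0.28006792068481445), (0.05025303736329079, 0.15059587359428406), 1.5433354377746582)
765 ((0.5473836064338684, -0.2804156541824341), (0.015769336372613907, 0.021745841950178146), 1.5034419298171997)
0.19102465465144672
n 41 mean [0.4746 0.0896 0.005 ] slopes,z [ 0.0925 -0.0194  0.005 ]
corners module mm [[-11.5, 6.0], [-5.6, -1.8], [-31.0, -20.4], [-36.9, -12.5]]
```

View pics/w19.png

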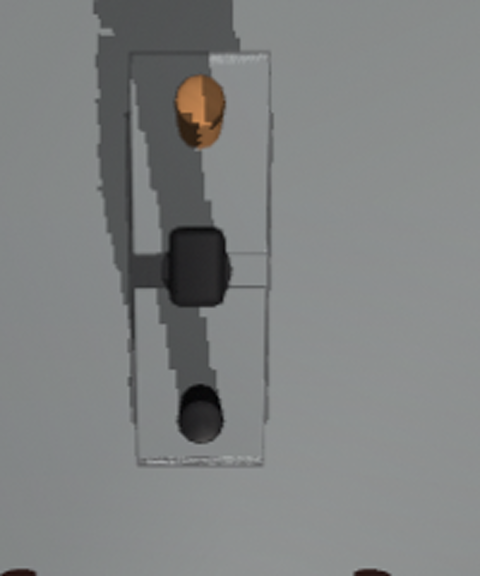

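View pics/t19.png

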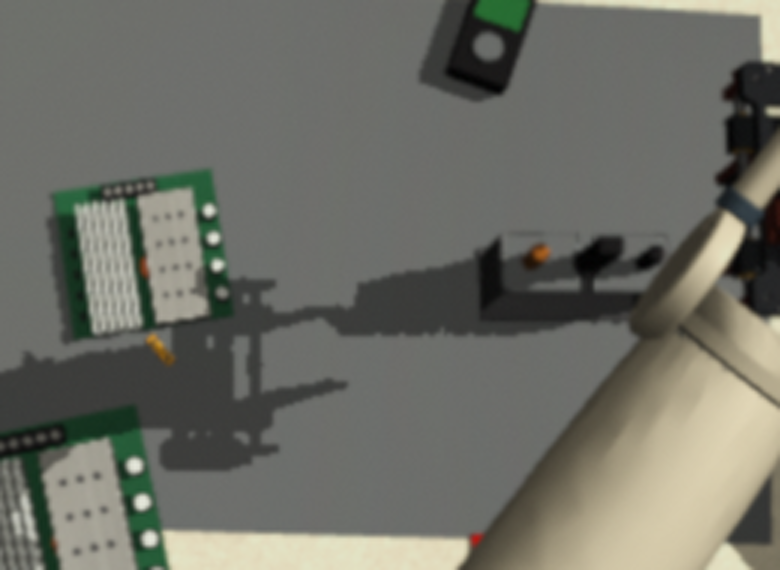

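```bash
python3 -c "
from rig import *
job_done();print(get_state()['t'])"
```

```text
the job is handed in; nothing more can be done
the job is handed in; nothing more can be done
```

The link is out of the gap and lying on the mat in front of the mouth, and the pick is back in its slot. I handed the job in at about 28 s of the 66 s allowed.

**What I did**
- I worked on the smaller of the two green modules.
- I felt for the board behind the link. The highest force I read there was 3.8 N, and I backed off about 0.8 mm before drawing.
- Drawing the link past the sprung finger read about 6 N.
- The link swung against the can side as it came out, so I re-placed the hook twice to bring it clear.

**What the last checks showed**
- **Link:** it is wholly out of the gap, its nearest corner about 5.5 mm in front of the board edge. It sits turned about 31° from the gap's direction (37° in the coarser top view). Its top is 4 to 5 mm above the mat, which fits lying flat, though the depth readings were noisy. The wrist fit showed no slope along the link, only a small one across it.
- **Pick:** its handle is within about 1 mm of the seat, in line with the stand, with its top at 0.19 m as before. I felt light seating contact of about 1.4 N before letting go. It hung turned about 7° from the stand when I found it, and is now square to it.
- **The rest:** I touched nothing else on purpose and saw nothing displaced. In the last top view the stand, its drivers and the meter are where they were. I did not re-measure the spool and flux jar, and no force at release suggested a knock.

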